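# Fetch the key plate from the low shelf with the flat lifter

### The job

The round key plate has been pushed deep into the low slatted shelf where no hand fits. Take the flat steel lifter by its handle, slide its blade under the plate, lift the plate clear of the shelf floor and carry it out on the blade, then lay it level and centred across the two rails of the wooden stand and put the lifter back down on the table, blade flat and clear of the stand, shelf and plate. Never touch the plate with the gripper or let it down onto the table, and leave the other things where they are.

Things in the scene. Friction and masses are not known exactly. Their poses are not given: they have to be found in the camera images.
- shelf: Low white slatted shelf, fixed, open to its own -x (front); 220 deep (x = -120 to 100), 260 wide (y), 99 high. Origin on its underside, at table level. Floor board over the whole footprint, top at z = 10. Side walls' inner faces at y = +-118. Low back lip, inner face at x = +88, top at z = 32. Roof: three slats along y, each 26 wide (x), z = 87 to 99, centred at x = -62, 0, +62.
- plate: Round terracotta key plate, loose, about 0.2 kg, 130 diameter, 12 thick. Origin: centre of its underside. The flat underside is 104 across; outside it the edge slopes up to 8 at the rim, so a blade lying on the floor gets its tip under. Starts flat on the shelf floor, rim 5 to 38 short of the back lip; pushed, it slides back until the lip holds it while the blade goes under.
- lifter: Offset spatula, loose, 0.19 kg. x from handle to tip, z up with the blade flat. Origin level with the blade's underside, below the grip. Steel blade 110 x 52 wide x 3 thick, x = 100 to 210. A 6 thick neck rises from its rear (neck front at x = 109 stops a rim on the blade). Wooden handle 120 long, 20 wide (y), 18 high, flat sides, rising backwards at 30 degrees. Stands by itself, blade flat.
- lifter_grip (a point): Middle of the lifter's handle, the place to grip it across its 20 width (lifter frame x = 0, y = 0, z = 62). A hard grip (about 100 N) keeps the loaded lifter from turning in the fingers.
- lifter_tip (a point): Middle of the front edge of the blade's underside (lifter frame x = 210, y = 0, z = 0).
- stand: Wooden stand, fixed: two rails along its own x, 120 long, each 20 wide, 45 high, inner faces at y = +-35 (70 free between); two cross bars 8 high join them at x = +-45. Origin: centre of its underside, on the table. The blade fits down between the rails, leaving the plate on their tops, and is then drawn out towards the stand's -x.
- mug: White mug, 80 diameter, 90 high, a bystander; origin at the centre of its underside.
- shoe_horn: Small flat wooden shoe horn, 165 long, 38 wide, 8 thick, a bystander; origin at its underside where handle meets blade.
- tin: Shoe polish tin, 72 diameter, 26 high, a bystander; origin at the centre of its underside.
- shoe_brush: Shoe brush, 130 x 45 x 38 high, a bystander; origin at the centre of its underside.
- kettlebell: Yellow 4 kg kettlebell, 144 diameter, 198 high, a bystander; origin at the centre of its underside.
- bar_a: Black plastic push-up bar, 210 x 130 x 130 high, a bystander; origin at table level under its middle.
- bar_b: The other push-up bar, same size.

How it is judged (in metres and radians):
On the way, in this order (a step that is already met when the one before it is completed fails the run):
1. the plate is lifted off the shelf floor on the lifter's blade, still inside the shelf (contact force between lifter and plate above 0.8 N and contact force between plate and shelf below 0.1 N and z of plate in the frame of shelf above 0.015 m and x of plate in the frame of shelf above -0.06 m and angle between plate's own z axis and vertical below 0.35 rad), for 0.1 s.
2. the plate has been carried out through the front of the shelf on the lifter (contact force between lifter and plate above 0.8 N and contact force between plate and shelf below 0.1 N and x of plate in the frame of shelf below -0.14 m), for 0.1 s.
At the end, for the whole second after the job is handed in: The plate lies at rest across both rails of the stand, level within 0.06 rad, its centre within 20 mm of the stand's centre; the lifter is released and at rest on the table with its blade flat (within 0.1 rad), touching neither plate, stand nor shelf (horizontal distance between plate and stand below 0.02 m and z of plate in the frame of stand between 0.042 and 0.048 m and angle between plate's own z axis and vertical below 0.06 rad and contact force between plate and stand above 0.5 N and contact force between plate and lifter below 0.05 N and contact force between lifter and stand below 0.05 N and contact force between lifter and shelf below 0.05 N and angle between lifter's own z axis and vertical below 0.1 rad and height (world z) of lifter below 0.006 m and linear speed of each of plate, lifter below 0.02 m/s).
It fails at once if the gripper or arm touches the plate (contact force between any of the fingers, the arm and plate above 0.3 N).
It fails at once if the plate comes down onto the table (z = 0) (height (world z) of plate below 0.006 m).
It fails at once if the plate is tipped by more than about 45 degrees (angle between plate's own z axis and vertical above 0.8 rad).
It fails at once if one of the other things is moved by more than 30 mm (distance of any of mug, shoe_horn, tin, shoe_brush, kettlebell, bar_a, bar_b from where it was at the start of the episode above 0.03 m).
It also fails if it takes over 72 s, if anything falls off the work surface, if the arm or the gripper's body presses on something with over 40 N, if the wrist force passes 120 N, or if a joint passes its speed limit or range.

### The arm

A 6-joint arm with a two-finger parallel gripper is mounted at the origin on the work surface. World frame = base frame: x ahead of the robot, y to its left, z up, the work surface at z = 0. Lengths are in mm, angles in degrees, forces in N, time in s.
With the tool pointing down it reaches from about 275 to 850 mm from the base axis. Payload 19 kg.
Tool frame: the origin (TCP) lies at the very end of the fingers, on their centre line; the grasp point (between the pads) lies 19 mm behind it (ctrl.grip_depth is the distance from the TCP to the grasp point, in mm); z points along the fingers, y is the line along which they close (so a half turn about z gives the same grasp; the last joint's range is limited). The gripper opens to 85 mm and grips with 20 to 120 N. Pads are 22 mm wide; open, the fingers measure 114 mm over their backs; the gripper's body (76 mm by 85 mm) begins 54 mm behind the grasp point. The pads swing forward as they close: fully open they stand 13 mm farther back than shut.
Start: joints at [-72.823, 8.623, 82.357, -0, 89.026, -7.678], TCP at [241.656, -521.721, 231.267] pointing down, gripper open.
Joint ranges: [-160.23, 160.23], [-39.13, 120.54], [6.94, 153.29], [-79.49, 259.48], [9.18, 160.14], [-161.06, 161.06]. Speed limits (degrees/s): [108.29, 108.29, 127.2, 172.46, 172.46, 172.46].

### API

Orientations are given as [roll, pitch, yaw] about the fixed x, y, z axes, in that order (R = Rz(yaw) Ry(pitch) Rx(roll)).
In Python, from bench import ctrl gives the robot as it stands.
- The arm moves only by the tool servo_tool, never from a script. Its argument "motion" is a list of rows, each a list of 2 entries, a list of its own where there are three numbers: the shift along the tool's x, y, z in m, then the turn, a rotation vector about the tool's x, y, z in rad. In form: [[[x, y, z], [wx, wy, wz]], ...]. A call has 1 to 5 rows; each row is the pose to reach, as a shift and turn from the pose commanded when the call began, along the tool's axes at that moment; what a row does not reach only later rows make up. A row lasts 1/10 s, in which the tool goes at most 50 mm and 8.59 degrees, less where a joint would pass 70% of its speed; a pose out of reach is approached as far as the arm can. A call with a gripper value outside its range is refused whole. "grip" is the finger opening in m, from 0 to 0.0854, set as the call begins (left out, the last holds). The fingers move at their own pace and stop on an object; the grip force is fixed at half the most. Time passes only in rows, so rows that repeat a pose let the fingers close. It gives the time, the measured TCP pose, the force, the opening and the grip force at its end, in the units of the state.
- ctrl.observe(): the state, without advancing time (a new reading comes with each control period).
- ctrl.read_camera(name): name is "scene" or "top" or "wrist"; returns the picture (384x512x3 uint8, red, green, blue); there is no depth.
- ctrl.get_calibration(name): a dict with "mtx" (3x3 intrinsics, pixels), "k1" (the pictures are not rectified: a ray, as slopes to the right and down, at radius r is drawn at 1 + k1 r^2 times it, then the intrinsics apply), "R" (3x3) and "t" (3): a world point X has camera coordinates R X + t. Camera axes: x right, y down, z forward; pixel columns grow to the right and rows downward; lengths in mm; the calibration is good to about 2 mm. A picture is of the moment at which its call begins: read the wrist's pose just before it. get_calibration takes no time and is no camera call; for the wrist camera it gives the pose at the moment of the call.
- ctrl.finish_job(): hands the job in; it is judged then, once.
Trained networks look in the newest picture that a camera, given by its name, has taken for a name from the list of things; names that differ only in an ending like _2 or _b are one class to them, and where a whole thing is asked for, a point or a joint stands for the part that bears it (a point fixed in the world has none). Each returns a list of dicts, best first, with "conf" (0 to 1); they miss things now and then, are a little off and sometimes report something else, mostly with a low value. They report only what shows in the picture. A call takes as long as a camera call.
- ctrl.recognise(name, camera): "point" ([column, row] in pixels, amid what is visible of it).
The state is a dict: "t": time; "qpos": joint angles; "qvel": joint speeds; "tau": joint torques, N m; "position": TCP position; "orientation": TCP orientation; "contact_force": force on the tool from outside, world axes, zero at the start; "torque": the same for the moment, N m; "finger_gap": finger opening in mm; "grip_force": force on a finger pad.
Only numpy, scipy, OpenCV 4.12 (cv2) and the standard library are available. Lean on these libraries where they do the work, as an engineer would, in place of code of your own. Each camera call takes 0.05 s, during which the arm holds its last target. There are 200 camera calls.

## Working session

There is one attempt and no reset: what is moved stays moved. The work goes in short steps, Python scripts to look and compute and a tool call to move; the robot and the scene stay as the last step left them, time stands still between calls to the robot, and variables do not carry over. Pictures are saved under pics/ and viewed, at most 10 in all, crops included, and the job is handed in when it is done.

Besides the shell and the picture viewer there is one more tool, called after ">>>" in YAML: its name, and indented under it one key for each argument. servo_tool: Moves the arm, as the interface text tells. Its arguments: {"type":"object","properties":{"motion":{"type":"array"},"grip":{"type":"number"}},"required":["motion"]}

```bash
ls; mkdir -p pics
cat > h.py <<'E'
import numpy as np, cv2
from scipy.spatial.transform import Rotation as Rn
from bench import ctrl
def shot(name,fn=None):
    c=ctrl.get_calibration(name); im=ctrl.read_camera(name)
    if fn: cv2.imwrite('pics/'+fn,im[:,:,::-1])
    return im,c
def ray(c,uv):
    K=np.array(c['mtx']);R=np.array(c['R']);t=np.array(c['t'])
    d=np.linalg.inv(K)@[uv[0],uv[1],1.]; q=d[:2]
    r=np.hypot(*q); s=r
    for _ in range(20): s=r/(1+c['k1']*s*s)
    q=q*(s/r if r else 1)
    return -R.T@t, R.T@np.array([q[0],q[1],1.])
def at(c,uv,z):
    o,d=ray(c,uv); return o+d*(z-o[2])/d[2]
def proj(c,X):
    p=np.array(c['R'])@np.array(X,float)+np.array(c['t']); q=p[:2]/p[2]
    q=q*(1+c['k1']*(q@q)); K=np.array(c['mtx']); return (K@[q[0],q[1],1])[:2]
E
python3 - <<'E'
from h import *
print(ctrl.observe())
for n in('top','scene'):
    im,c=shot(n,n+'0.png'); print(n,-np.array(c['R']).T@np.array(c['t']))
    for o in('shelf','plate','lifter','stand','lifter_grip','lifter_tip'):
        for r in ctrl.recognise(o,n)[:1]: print(o,r, at(c,r['point'],10).round())
E
```

```text
pics
{'t': 0.0, 'qpos': array([-7.28206403e+01,  8.65076309e+00,  8.23927201e+01,  4.61742049e-04,
        8.90228868e+01, -7.67724325e+00]), 'qvel': array([-0.07000515, -0.06097134,  0.02698525,  0.1289418 ,  0.02143868,
       -0.05771984]), 'tau': array([-2.57394255e-03, -7.13057685e+01, -5.70868349e+01, -3.29479872e-04,
        8.98807368e-03, -2.98654413e-05]), 'position': array([ 241.62090799, -521.52057304,  230.67978667]), 'orientation': array([-1.79934287e+02, -9.32405296e-03,  2.48565895e+01]), 'contact_force': array([-0.8364042 , -0.19606499, -0.01158025]), 'torque': array([ 0.04139761, -0.04844156,  0.00254912]), 'grip_force': 0.0, 'finger_gap': 85.65480960741228}
top [ 264.43959457    8.06935067 1578.44218907]
shelf {'point': [315.6, 171.9], 'conf': 0.61} [ 668. -251.   10.]
plate {'point': [307.0, 175.1], 'conf': 0.91} [ 659. -219.   10.]
lifter {'point': [257.9, 229.8], 'conf': 0.83} [479. -24.  10.]
stand {'point': [180.3, 193.1], 'conf': 0.84} [636. 238.  10.]
lifter_grip {'point': [251.4, 225.5], 'conf': 0.73} [497.  -3.  10.]
lifter_tip {'point': [253.4, 224.1], 'conf': 0.88} [501. -11.  10.]
scene [1451.94503327  507.68738171  888.00602294]
shelf {'point': [186.8, 188.1], 'conf': 0.94} [ 636. -263.   10.]
plate {'point': [193.4, 196.1], 'conf': 0.86} [ 658. -217.   10.]
lifter {'point': [269.0, 187.6], 'conf': 0.63} [492. -22.  10.]
stand {'point': [314.9, 230.0], 'conf': 0.95} [601. 198.  10.]
lifter_grip {'point': [266.5, 189.8], 'conf': 0.87} [507. -23.  10.]
lifter_tip {'point': [268.3, 190.3], 'conf': 0.97} [506. -17.  10.]
```

Run:
```python
import cv2
a=cv2.imread('pics/top0.png')[110:290,140:380]; cv2.imwrite('pics/a.png',cv2.resize(a,(800,600),interpolation=cv2.INTER_CUBIC))
b=cv2.imread('pics/scene0.png')[120:300,120:360]; cv2.imwrite('pics/b.png',cv2.resize(b,(800,600),interpolation=cv2.INTER_CUBIC))
```

```text
(no output)
```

View pics/a.png

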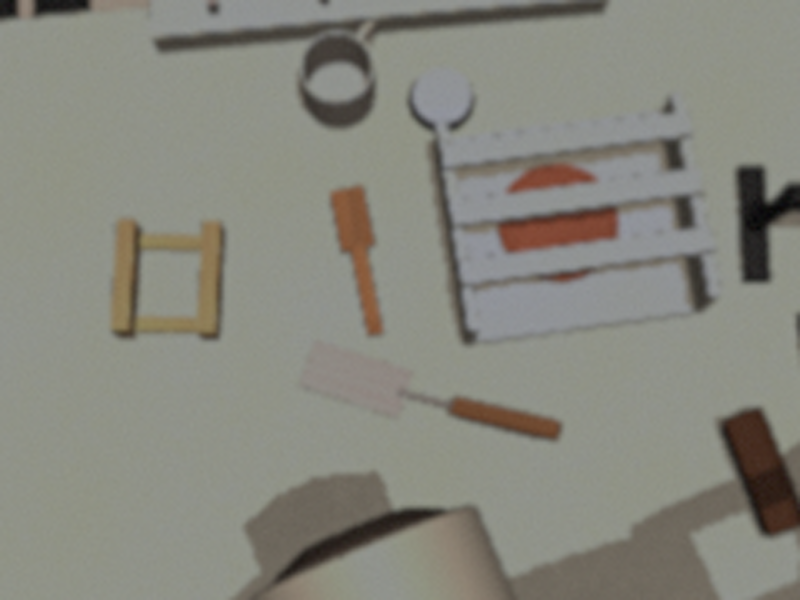

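View pics/b.png

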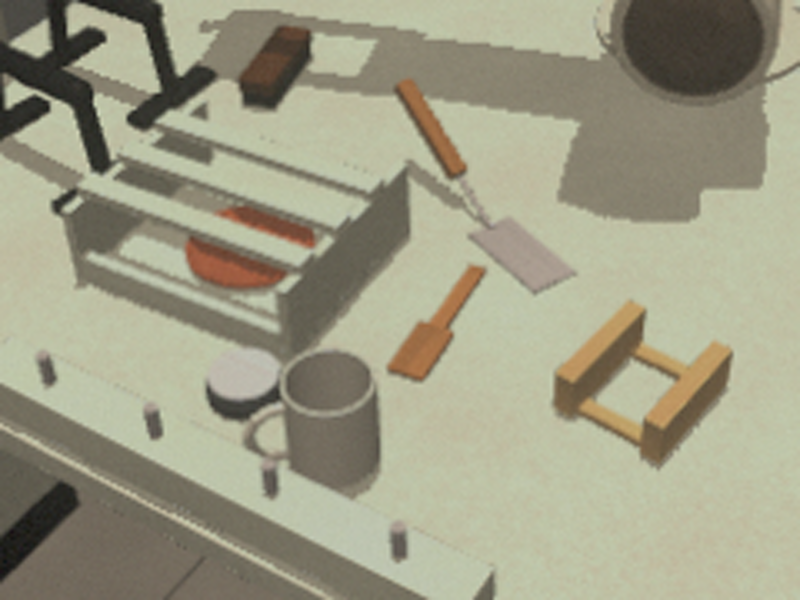

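The top view shows the shelf opening toward the robot (slats at crop 440–716, 112–343), the plate at about (558,222) and the stand at (168,278). The lifter runs from its handle at (560,430) to its tip at (310,362). The scene view agrees and shows clear paths at height.

```bash
cat > fit.py <<'E'
from h import *
from scipy.optimize import least_squares
def fit(c,pts,uv,x0):
    pts=np.array(pts,float);uv=np.array(uv,float)
    def W(p):
        R=Rn.from_euler('z',p[2],degrees=True).as_matrix(); return pts@R.T+[p[0],p[1],0]
    f=lambda p:(np.array([proj(c,X) for X in W(p)])-uv).ravel()
    s=least_squares(f,x0,x_scale=[10,10,5],loss='soft_l1'); return s.x, np.abs(f(s.x)).reshape(-1,2).max(1)
E
python3 - <<'E'
from fit import *
c=ctrl.get_calibration('top')
U=lambda l:[(140+a*.3-.35,110+b*.3-.35) for a,b in l]
st=[(60,55,45),(60,35,45),(-60,55,45),(-60,35,45),(60,-35,45),(60,-55,45),(-60,-35,45),(-60,-55,45)]
print('stand',fit(c,st,U([(118,221),(138,222),(112,333),(131,335),(202,223),(223,223),(199,335),(219,336)]),[600,210,0]))
sh=[];uv=[]
for x,l in((-62,[(460,262),(465,284),(712,228),(716,250)]),(0,[(452,203),(458,226),(700,172),(705,195)]),(62,[(443,143),(450,167),(688,112),(693,136)])):
    sh+=[(x+13,130,99),(x-13,130,99),(x+13,-130,99),(x-13,-130,99)];uv+=l
print('shelf',fit(c,sh,U(uv),[655,-220,8]))
print('plate',at(c,U([(558,222)])[0],20))
li=[(210,26,3),(210,-26,3),(100,26,3),(100,-26,3),(-52,0,98)]
print('lifter',fit(c,li,U([(317,342),(300,385),(412,372),(398,417),(560,430)]),[450,-50,75]))
w=ctrl.get_calibration('wrist'); print(w['mtx'],(-np.array(w['R']).T@np.array(w['t'])),np.array(w['R'])[2])
E
```

```text
stand (array([624.78432296, 199.31277258,  -6.3145477 ]), array([0.20051011, 0.22229563, 0.22030572, 0.28410528, 0.44503681,
       0.16565512, 0.07607829, 0.2948917 ]))
shelf (array([ 656.28457099, -229.75998566,    2.28720894]), array([0.38456561, 0.51494064, 0.21279619, 0.62180727, 0.35333131,
       1.04518465, 0.81493168, 0.44114536, 0.30536379, 1.27588824,
       0.8780592 , 0.73771734]))
plate [ 652.50402441 -216.7648667    20.        ]
lifter (array([ 435.63593557, -132.26812514,   76.73380357]), array([26.46451545,  1.79722439, 21.77954015,  6.37266327,  0.31588397]))
[[279.05898293   0.         256.20920064]
 [  0.         279.05898293 191.48748998]
 [  0.           0.           1.        ]] [ 303.08886286 -494.21887343  373.37153698] [-0.24370151 -0.11472988 -0.9630403 ]
```

Run:
```python
from fit import *
c=ctrl.get_calibration('top')
U=lambda l:[(140+a*.3-.35,110+b*.3-.35) for a,b in l]
li=[(210,-26,3),(210,26,3),(100,-26,3),(100,26,3),(-52,0,98)]
p,r=fit(c,li,U([(317,342),(300,385),(412,372),(398,417),(560,430)]),[450,-50,75])
print('lifter',p,r)
w=ctrl.get_calibration('wrist'); print(np.array(w['R']))
s=ctrl.observe(); Rt=Rn.from_euler('xyz',s['orientation'],degrees=True).as_matrix(); print(Rt.round(3))
print('cam in tool',Rt.T@(-np.array(w['R']).T@np.array(w['t'])-s['position']), 'dir',Rt.T@np.array(w['R'])[2])
```

```text
lifter [ 444.70506736 -130.32467676   66.43875914] [0.58720618 0.35315419 0.8223268  0.46921443 1.38734891]
[[ 0.42039905 -0.90733771  0.00171006]
 [-0.87399898 -0.40444448  0.2693519 ]
 [-0.24370151 -0.11472988 -0.9630403 ]]
[[ 0.907  0.42  -0.   ]
 [ 0.42  -0.907  0.   ]
 [ 0.    -0.    -1.   ]]
cam in tool [  67.30064656    0.85059156 -142.07806154] dir [-0.26935662  0.00171767  0.96303897]
```

>>> servo_tool:
  motion:
    - [[0.035, -0.027, -0.007], [0, 0, -0.0724]]
    - [[0.07, -0.054, -0.014], [0, 0, -0.1448]]
    - [[0.104, -0.081, -0.021], [0, 0, -0.2172]]
    - [[0.139, -0.108, -0.028], [0, 0, -0.2896]]
    - [[0.174, -0.135, -0.035], [0, 0, -0.362]]

```text
t: 1.2
position: [343.2, -324.5, 266.7]
orientation: [180.0, -0.0, 45.7]
contact_force: [0.9, -0.2, 0.2]
finger_gap: 85.0
grip_force: 0.0
```

>>> servo_tool:
  motion:
    - [[0.042, -0.013, -0.007], [0, 0, -0.0724]]
    - [[0.084, -0.026, -0.014], [0, 0, -0.1448]]
    - [[0.126, -0.039, -0.021], [0, 0, -0.2172]]
    - [[0.168, -0.051, -0.028], [0, 0, -0.2896]]
    - [[0.21, -0.064, -0.035], [0, 0, -0.362]]

```text
t: 1.7
position: [444.5, -129.5, 301.8]
orientation: [180.0, -0.0, 66.5]
contact_force: [0.2, -0.9, 0.9]
finger_gap: 85.5
grip_force: 0.0
```

>>> servo_tool:
  motion:
    - [[0, 0, 0], [0, 0, 0]]
    - [[0, 0, 0], [0, 0, 0]]
    - [[0, 0, 0], [0, 0, 0]]

```text
t: 2.0
position: [443.7, -131.8, 301.1]
orientation: [-180.0, 0.0, 66.3]
contact_force: [0.1, -0.6, -0.0]
finger_gap: 85.5
grip_force: 0.0
```

Run:
```python
from h import *
import pickle
s=ctrl.observe(); im,c=shot('wrist','w1.png'); pickle.dump((s,im,c),open('w1.pkl','wb'))
print(s['t'],s['position'],s['orientation'],s['qpos'].round(1))
cv2.imwrite('pics/w1b.png',cv2.resize(im[:,:,::-1],(800,600),interpolation=cv2.INTER_CUBIC))
```

```text
2.0 [ 443.71560747 -131.82502402  301.11272168] [-1.79978806e+02  1.09123712e-02  6.62777015e+01] [-26.1  -5.7  89.1  -0.   96.7  -2.4]
```

View pics/w1b.png

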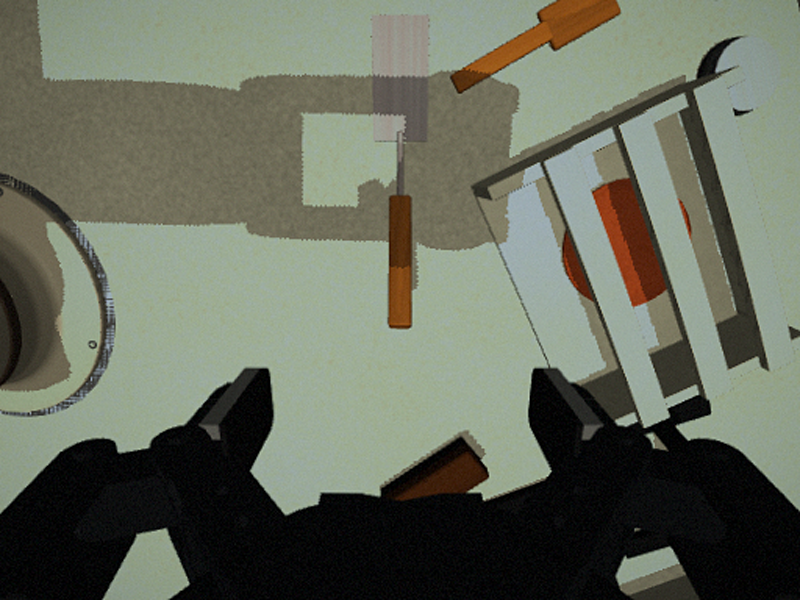

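The wrist view shows the lifter blade corners at (372,14), (428,14), (374,140) and (427,142), with the handle rear at (400,327). The shelf is at the right with its floor front edge from (475,190) to (550,368), and the plate shows under the slats around (628,243).

Run:
```python
from fit import *
import pickle
s,im,c=pickle.load(open('w1.pkl','rb'))
U=lambda l:[((a+.5)/1.5625-.5,(b+.5)/1.5625-.5) for a,b in l]
li=[(210,26,3),(210,-26,3),(100,26,3),(100,-26,3),(-52-4.5,0,92+7.8)]
print('lifter',fit(c,li,U([(372,14),(428,14),(374,140),(427,142),(400,327)]),[445,-130,66]))
sh=[];uv=[]
for x,l in((-62,[(580,150),(542,163),(668,415),(640,428)]),(0,[(655,113),(617,125),(730,395),(707,402)]),(62,[(738,72),(690,90),(800,358),(768,370)])):
    sh+=[(x+13,130,99),(x-13,130,99),(x+13,-130,99),(x-13,-130,99)];uv+=l
p,r=fit(c,sh,U(uv),[655,-220,4]); print('shelf',p,r)
p2,r=fit(c,sh+[(-120,130,10),(-120,-118,10)],U(uv+[(475,190),(550,368)]),[655,-220,4]); print('shelf2',p2,r)
# overlay
img=cv2.cvtColor(im,cv2.COLOR_RGB2BGR); img=cv2.resize(img,None,fx=3,fy=3,interpolation=cv2.INTER_CUBIC)
def line(p,a,b,col):
    R=Rn.from_euler('z',p[2],degrees=True).as_matrix()
    A,B=[(3*proj(c,R@np.array(q,float)+[p[0],p[1],0])+1).astype(int) for q in(a,b)]
    cv2.line(img,tuple(map(int,A)),tuple(map(int,B)),col,1)
for x in(-75,-49,-13,13,49,75): line(p2,(x,-130,99),(x,130,99),(0,255,0))
for y in(-118,118): line(p2,(-120,y,10),(88,y,10),(255,0,0))
for x in (-120,88): line(p2,(x,-118,10),(x,118,10),(255,0,0))
from math import cos,sin,pi
for h,r in((0,52),(8,65),(12,65)):
  pass
cv2.imwrite('pics/ov1.png',img[60:660,840:1536])
```

```text
lifter (array([ 444.61001554, -130.01059041,   66.23455213]), array([0.26532537, 0.59043365, 0.61513266, 1.3003412 , 0.80098523]))
shelf [ 655.97125219 -229.63768506    2.51371462] [3.6714753  0.82530787 1.67458452 1.99875339 3.67683148 0.5338611
 3.54409421 0.5836043  9.44873672 1.5669901  3.50272418 1.78837202]
shelf2 [ 655.98951589 -229.75074879    2.42485804] [ 3.49384591  0.90763781  1.7489738   1.87606924  3.47484554  0.72669816
  3.41338922  0.69084999  9.2312658   1.77904964  3.59464933  1.95291004
  2.83095062 16.08628674]
```

View pics/ov1.png

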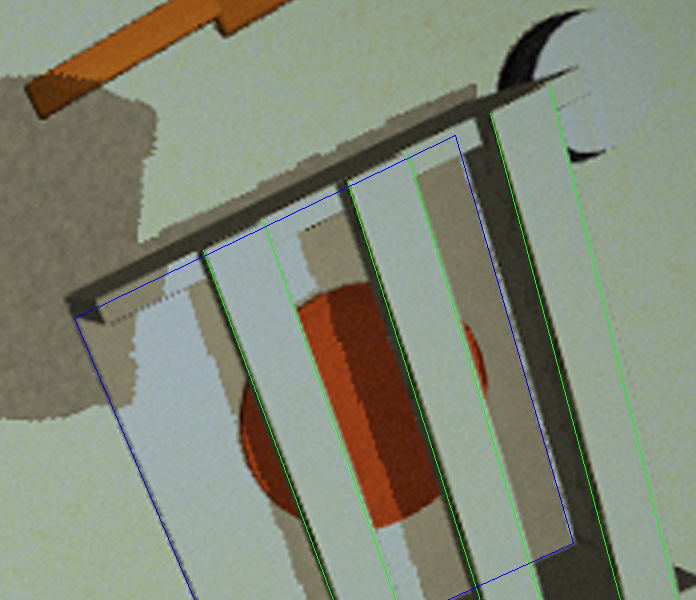

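The overlay matches the shelf edges well. The plate rim shows at crop (240,415), (487,385), (340,287) and (400,525).

Run:
```python
from fit import *
import pickle
s,im,c=pickle.load(open('w1.pkl','rb'))
pts=[(240,415),(262,488),(297,517),(375,527),(405,522),(300,303),(345,286),(468,325),(487,385)]
W=np.array([at(c,((a+840-1)/3,(b+60-1)/3),21)[:2] for a,b in pts])
f=lambda p:np.hypot(*(W-p).T)-65
r=least_squares(f,[650,-220],loss='soft_l1');print(r.x,r.fun.round(1))
S=np.array([656,-229.75]);a=np.radians(2.43);ex=np.array([np.cos(a),np.sin(a)]);ey=np.array([-ex[1],ex[0]])
d=r.x-S; yl=d@ey; print('plate shelf x,y',d@ex,yl)
tgt=S+23*ex+yl*ey-174*ex; print('grip at full insertion',tgt)
# start: tip at shelf x=-140
print('grip pre',S+yl*ey+(-145-210)*ex)
```

```text
[ 651.6341816 -217.8352377] [ 0.7  0.2 -0.4 -0.3  2.6  1.6 -0.8  0.3  0.3]
plate shelf x,y -3.856721036140326 12.089153557783238
grip at full insertion [ 504.62321872 -224.07393431]
grip pre [ 300.80666223 -232.72328695]
```

>>> servo_tool:
  motion:
    - [[0.005, 0, 0.04], [0, 0, 0]]
    - [[0.01, 0, 0.08], [0, 0, 0]]
    - [[0.015, 0, 0.12], [0, 0, 0]]
    - [[0.02, 0, 0.16], [0, 0, 0]]
    - [[0.021, 0, 0.2], [0, 0, 0]]

```text
t: 2.55
position: [451.9, -112.7, 99.8]
orientation: [180.0, -0.0, 66.2]
contact_force: [0.9, -0.6, 0.0]
finger_gap: 85.4
grip_force: 0.0
```

>>> servo_tool:
  motion:
    - [[0, 0, 0.025], [0, 0, 0]]
    - [[0, 0, 0.05], [0, 0, 0]]
    - [[0, 0, 0.065], [0, 0, 0]]
    - [[0, 0, 0.07], [0, 0, 0]]
    - [[0, 0, 0.07], [0, 0, 0]]

```text
t: 3.05
position: [452.0, -112.7, 31.0]
orientation: [-179.9, -0.0, 66.2]
contact_force: [-0.4, -0.6, 0.3]
finger_gap: 85.3
grip_force: 0.0
```

Run:
```python
from h import *
s=ctrl.observe(); im,c=shot('wrist')
print(s['t'],s['position'],s['orientation'],s['contact_force'])
cv2.imwrite('pics/w2.png',cv2.resize(im[:,:,::-1],(800,600),interpolation=cv2.INTER_CUBIC))
```

```text
3.05 [ 452.00298657 -112.66865966   31.02364619] [-1.79939507e+02 -1.18473997e-03  6.62498248e+01] [-0.35915246 -0.56173734  0.29071722]
```

View pics/w2.png

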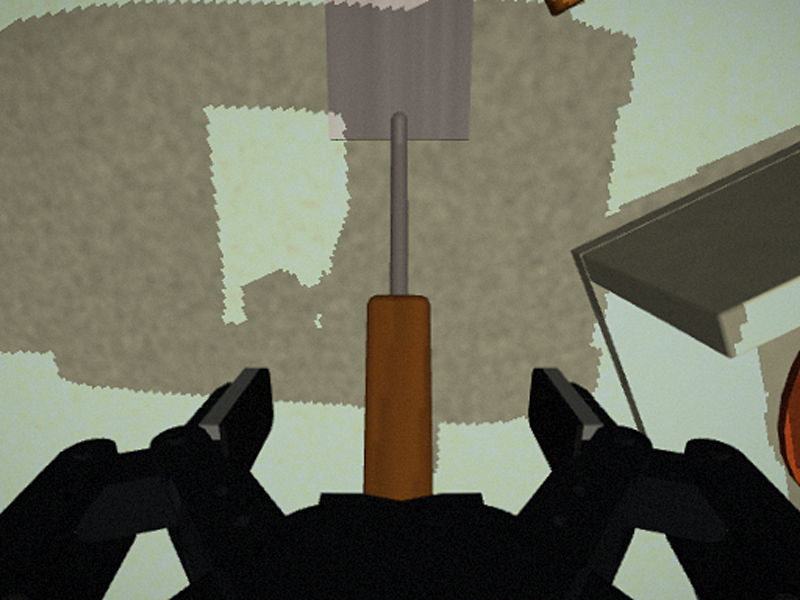

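The handle sits centred between the fingers (column 400, fingers at 270 and 530), so I'm closing.

>>> servo_tool:
  motion:
    - [[0, 0, 0], [0, 0, 0]]
    - [[0, 0, 0], [0, 0, 0]]
    - [[0, 0, 0], [0, 0, 0]]
    - [[0, 0, 0], [0, 0, 0]]
    - [[0, 0, 0], [0, 0, 0]]
  grip: 0.0

```text
t: 3.6
position: [452.5, -112.0, 31.5]
orientation: [180.0, -0.0, 66.3]
contact_force: [-0.9, 0.2, 2.4]
finger_gap: 19.4
grip_force: 60.2
```

>>> servo_tool:
  motion:
    - [[0, 0, 0], [0, 0, 0]]
    - [[0, 0, 0], [0, 0, 0]]
    - [[0, 0, 0], [0, 0, 0]]
    - [[0, 0, 0], [0, 0, 0]]
    - [[0, 0, 0], [0, 0, 0]]

```text
t: 4.1
position: [452.5, -112.1, 31.4]
orientation: [180.0, -0.0, 66.3]
contact_force: [-1.3, -1.2, 4.5]
finger_gap: 19.5
grip_force: 60.3
```

>>> servo_tool:
  motion:
    - [[0, 0, -0.008], [0, 0, 0]]
    - [[0, 0, -0.018], [0, 0, 0]]
    - [[0, 0, -0.028], [0, 0, 0]]
    - [[0, 0, -0.035], [0, 0, 0]]
    - [[0, 0, -0.04], [0, 0, 0]]

```text
t: 4.6
position: [452.7, -112.1, 72.3]
orientation: [179.9, -0.0, 66.3]
contact_force: [-0.4, 0.8, -1.6]
finger_gap: 19.2
grip_force: 59.7
```

Run:
```python
from h import *
s=ctrl.observe(); im,c=shot('wrist')
print(s['t'],s['position'],s['orientation'],s['contact_force'],s['finger_gap'],s['grip_force'],s['qpos'])
cv2.imwrite('pics/w3.png',cv2.resize(im[:,:,::-1],(800,600),interpolation=cv2.INTER_CUBIC))
```

```text
4.6 [ 452.70231974 -112.11344385   72.30986496] [ 1.79944008e+02 -5.89462494e-03  6.63388700e+01] [-0.41766193  0.82402169 -1.56509465] 19.21076231519198 59.66715931892395 [-2.33918488e+01  2.13667135e+00  1.08637785e+02  6.02523543e-03
  6.91695251e+01  2.67144273e-01]
```

View pics/w3.png

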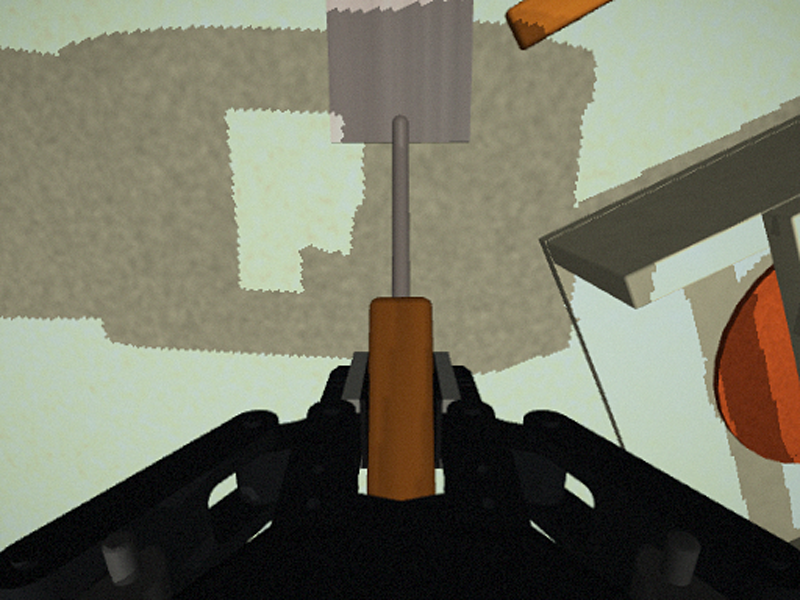

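Run:
```python
from h import *
c=ctrl.get_calibration('wrist'); s=ctrl.observe()
R=Rn.from_euler('xyz',s['orientation'],degrees=True).as_matrix()
# lifter frame in tool: x=tool x, z=-tool z ; origin level: grip(20,0,50.5) at tool z=-19
for dz in(0,2,4):
  for d in(0,1,2,3):
    Q=Rn.from_euler('y',d,degrees=True).as_matrix() # +y pitch lowers tip
    out=[]
    for P in((100,26,3),(100,-26,3),(52+4.5,10,32+7.8)):
        v=Q@(np.array(P,float)-[20,0,50.5]); T=np.array([v[0],-v[1],-v[2]-19+dz])
        out.append(((proj(c,R@T+s['position'])+.5)*1.5625-.5).round(1))
    print(dz,d,*out)
```

```text
0 0 [330.1 141.7] [469.8 141.8] [368.2 277.7]
0 1 [330.7 144.4] [469.1 144.4] [368.3 277.8]
0 2 [331.4 147. ] [468.5 147. ] [368.5 278. ]
0 3 [332.  149.7] [467.9 149.7] [368.6 278.2]
2 0 [330.9 142.2] [469.  142.2] [368.6 276.3]
2 1 [331.5 144.8] [468.3 144.8] [368.8 276.4]
2 2 [332.1 147.4] [467.7 147.4] [368.9 276.6]
2 3 [332.8 150. ] [467.1 150. ] [369.1 276.8]
4 0 [331.7 142.6] [468.2 142.6] [369.1 274.9]
4 1 [332.3 145.1] [467.5 145.2] [369.2 275.1]
4 2 [332.9 147.7] [466.9 147.7] [369.3 275.3]
4 3 [333.5 150.3] [466.3 150.3] [369.5 275.5]
```

The lifter is held with only about 1° of droop. Next I pull it back, then turn it towards the shelf.

>>> servo_tool:
  motion:
    - [[-0.02, -0.01, 0], [0, 0, 0]]
    - [[-0.06, -0.028, 0], [0, 0, 0]]
    - [[-0.1, -0.047, 0], [0, 0, 0]]
    - [[-0.14, -0.066, 0], [0, 0, 0]]
    - [[-0.165, -0.077, 0], [0, 0, 0]]

```text
t: 5.15
position: [313.7, -233.3, 71.3]
orientation: [-180.0, 0.0, 66.3]
contact_force: [1.1, -0.3, -1.4]
finger_gap: 19.0
grip_force: 59.7
```

>>> servo_tool:
  motion:
    - [[0, 0, 0], [0, 0, 0.1]]
    - [[0, 0, 0], [0, 0, 0.22]]
    - [[0, 0, 0], [0, 0, 0.34]]
    - [[0, 0, 0], [0, 0, 0.46]]
    - [[0, 0, 0], [0, 0, 0.58]]

```text
t: 5.65
position: [315.6, -232.2, 71.2]
orientation: [-180.0, -0.0, 32.8]
contact_force: [-0.1, 0.3, -1.8]
finger_gap: 18.7
grip_force: 59.7
```

>>> servo_tool:
  motion:
    - [[0, 0, 0], [0, 0, 0.12]]
    - [[0, 0, 0], [0, 0, 0.24]]
    - [[0, 0, 0], [0, 0, 0.36]]
    - [[0, 0, 0], [0, 0, 0.47]]
    - [[0, 0, 0], [0, 0, 0.535]]

```text
t: 6.15
position: [315.6, -232.1, 71.2]
orientation: [-180.0, 0.0, 2.2]
contact_force: [0.2, 0.2, -1.6]
finger_gap: 19.1
grip_force: 59.7
```

>>> servo_tool:
  motion:
    - [[0, 0, 0], [0, 0, 0]]
    - [[0, 0, 0], [0, 0, 0]]

```text
t: 6.35
position: [315.6, -232.2, 71.2]
orientation: [-180.0, 0.0, 2.6]
contact_force: [0.2, 0.2, -2.1]
finger_gap: 19.6
grip_force: 59.7
```

Run:
```python
from h import *
P=[]
for i in range(6):
    s=ctrl.observe(); P.append(np.r_[s['position'],s['orientation']%360,s['contact_force']]); im,c=shot('wrist')
print(s['t'],np.mean(P,0).round(2),np.std(P,0).round(2),s['qpos'].round(1))
cv2.imwrite('pics/w4.png',cv2.resize(im[:,:,::-1],(800,600),interpolation=cv2.INTER_CUBIC))
```

```text
6.6 [ 3.1565e+02 -2.3221e+02  7.1250e+01  1.8001e+02  1.0000e-02  2.5400e+00
  1.9000e-01 -4.0000e-02 -1.7900e+00] [0.02 0.03 0.02 0.   0.   0.03 0.21 0.46 0.46] [-47.6  -7.1 117.5   0.   69.5  39.9]
```

View pics/w4.png

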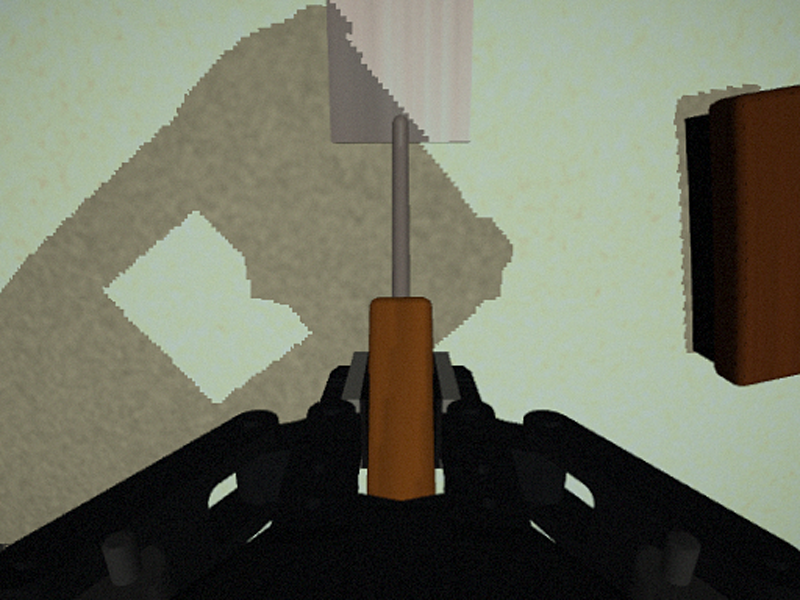

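>>> servo_tool:
  motion:
    - [[0.01, 0, 0.003], [0, 0, 0]]
    - [[0.03, 0, 0.009], [0, 0, 0]]
    - [[0.05, 0, 0.014], [0, 0, 0]]
    - [[0.068, 0, 0.016], [0, 0, 0]]
    - [[0.075, 0, 0.016], [0, 0, 0]]

```text
t: 7.15
position: [392.2, -228.7, 54.7]
orientation: [-180.0, 0.0, 2.5]
contact_force: [-0.2, -0.4, -1.3]
finger_gap: 18.9
grip_force: 59.6
```

>>> servo_tool:
  motion:
    - [[0, 0, 0.004], [0, 0, 0]]
    - [[0, 0, 0.008], [0, 0, 0]]
    - [[0, 0, 0.01], [0, 0, 0]]
    - [[0, 0, 0.01], [0, 0, 0]]

```text
t: 7.55
position: [390.0, -229.0, 45.0]
orientation: [-180.0, 0.0, 2.4]
contact_force: [0.4, -0.3, -1.7]
finger_gap: 18.9
grip_force: 59.7
```

>>> servo_tool:
  motion:
    - [[0, 0, 0.001], [0, 0, 0]]
    - [[0, 0, 0.0015], [0, 0, 0]]
    - [[0, 0, 0.0015], [0, 0, 0]]

```text
t: 7.85
position: [390.6, -229.1, 43.9]
orientation: [180.0, -0.0, 2.4]
contact_force: [-0.8, 0.0, -1.6]
finger_gap: 19.6
grip_force: 59.7
```

>>> servo_tool:
  motion:
    - [[0, 0, 0.001], [0, 0, 0]]
    - [[0, 0, 0.0015], [0, 0, 0]]
    - [[0, 0, 0.0015], [0, 0, 0]]

```text
t: 8.15
position: [390.6, -229.0, 42.2]
orientation: [-180.0, 0.0, 2.5]
contact_force: [-0.6, -0.2, -0.8]
finger_gap: 19.4
grip_force: 59.7
```

>>> servo_tool:
  motion:
    - [[0, 0, 0.0005], [0, 0, 0]]
    - [[0, 0, 0.0008], [0, 0, 0]]
    - [[0, 0, 0.0008], [0, 0, 0]]

```text
t: 8.45
position: [390.6, -229.1, 41.5]
orientation: [-180.0, -0.0, 2.5]
contact_force: [-1.1, -0.7, 0.4]
finger_gap: 19.5
grip_force: 59.8
```

>>> servo_tool:
  motion:
    - [[0, 0, 0.0003], [0, 0, 0]]
    - [[0, 0, 0.0006], [0, 0, 0]]
    - [[0, 0, 0.0006], [0, 0, 0]]

```text
t: 8.75
position: [390.6, -229.1, 41.0]
orientation: [180.0, -0.0, 2.5]
contact_force: [-1.6, 0.7, 1.7]
finger_gap: 18.8
grip_force: 60.0
```

>>> servo_tool:
  motion:
    - [[0.008, 0, 0], [0, 0, 0]]
    - [[0.016, 0, 0], [0, 0, 0]]
    - [[0.024, 0, 0], [0, 0, 0]]
    - [[0.032, 0, 0], [0, 0, 0]]
    - [[0.04, 0, 0], [0, 0, 0]]

```text
t: 9.25
position: [431.2, -227.3, 41.0]
orientation: [-180.0, 0.0, 2.5]
contact_force: [-8.1, -0.7, 8.2]
finger_gap: 19.1
grip_force: 60.6
```

>>> servo_tool:
  motion:
    - [[0.008, 0, 0], [0, 0, 0]]
    - [[0.016, 0, 0], [0, 0, 0]]
    - [[0.024, 0, 0], [0, 0, 0]]
    - [[0.032, 0, 0], [0, 0, 0]]
    - [[0.04, 0, 0], [0, 0, 0]]

```text
t: 9.75
position: [470.9, -225.7, 41.2]
orientation: [180.0, 0.1, 2.5]
contact_force: [-13.3, -0.8, 14.6]
finger_gap: 19.5
grip_force: 61.7
```

>>> servo_tool:
  motion:
    - [[0.006, 0, -0.0003], [0, 0, 0]]
    - [[0.012, 0, -0.0005], [0, 0, 0]]
    - [[0.018, 0, -0.0005], [0, 0, 0]]
    - [[0.024, 0, -0.0005], [0, 0, 0]]
    - [[0.03, 0, -0.0005], [0, 0, 0]]

```text
t: 10.25
position: [500.5, -224.3, 41.6]
orientation: [-180.0, 0.1, 2.5]
contact_force: [-14.5, -0.3, 13.7]
finger_gap: 19.3
grip_force: 61.4
```

Run:
```python
from h import *
s=ctrl.observe(); im,c=shot('wrist')
print(s['t'],s['position'],s['contact_force'],s['torque'])
cv2.imwrite('pics/w5.png',cv2.resize(im[:,:,::-1],(800,600),interpolation=cv2.INTER_CUBIC))
```

```text
10.25 [ 500.54234699 -224.29663921   41.55151738] [-14.51095466  -0.29819392  13.66001058] [0.02736937 1.99889066 0.03659311]
```

View pics/w5.png

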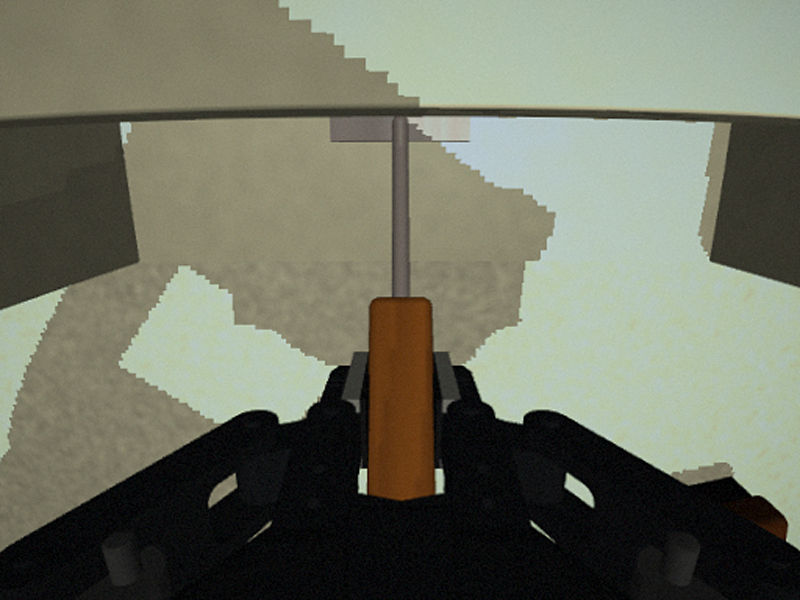

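The blade is unchanged in the hand (rear edge at row 141), and the slat hides the plate. I'll continue inward.

>>> servo_tool:
  motion:
    - [[0.005, 0, 0], [0, 0, 0]]
    - [[0.01, 0, 0], [0, 0, 0]]
    - [[0.015, 0, 0], [0, 0, 0]]
    - [[0.018, 0, 0], [0, 0, 0]]
    - [[0.018, 0, 0], [0, 0, 0]]

```text
t: 10.8
position: [518.7, -223.5, 41.6]
orientation: [-180.0, 0.1, 2.5]
contact_force: [-8.2, -0.4, 8.5]
finger_gap: 19.1
grip_force: 60.8
```

>>> servo_tool:
  motion:
    - [[0.0015, 0, 0], [0, 0, 0]]
    - [[0.003, 0, 0], [0, 0, 0]]
    - [[0.003, 0, 0], [0, 0, 0]]

```text
t: 11.1
position: [521.8, -223.3, 41.5]
orientation: [-180.0, 0.0, 2.5]
contact_force: [-7.7, -0.8, 8.8]
finger_gap: 18.7
grip_force: 61.0
```

Run:
```python
from h import *
from fit import *
im,c=shot('top'); hsv=cv2.cvtColor(im,cv2.COLOR_RGB2HSV)
w=ctrl.get_calibration('top')
# sample redness vs shelf position through gaps
a=np.radians(2.43);R=np.array([[np.cos(a),-np.sin(a)],[np.sin(a),np.cos(a)]])
for z in(21,):
  for y in(12,-10,30):
    row=''
    for x in range(-110,100,5):
        q=R@[x,y]+[656,-229.75]; u=proj(c,[q[0],q[1],z]).round().astype(int); p=im[u[1],u[0]].astype(int)
        row+='#' if p[0]-p[2]>45 else '.'
    print(y,row)
```

```text
12 ..............................######......
-10 ...............................#####......
30 .....................##.......######......
```

>>> servo_tool:
  motion:
    - [[0.001, 0, 0], [0, 0, 0]]
    - [[0.002, 0, 0], [0, 0, 0]]
    - [[0.002, 0, 0], [0, 0, 0]]

```text
t: 11.45
position: [523.7, -223.3, 41.5]
orientation: [-180.0, 0.0, 2.5]
contact_force: [-8.6, 0.4, 8.5]
finger_gap: 19.1
grip_force: 61.1
```

>>> servo_tool:
  motion:
    - [[0.001, 0, 0], [0, 0, 0]]
    - [[0.002, 0, 0], [0, 0, 0]]
    - [[0.002, 0, 0], [0, 0, 0]]

```text
t: 11.75
position: [525.7, -223.2, 41.5]
orientation: [-180.0, 0.0, 2.5]
contact_force: [-9.1, -0.2, 7.9]
finger_gap: 19.1
grip_force: 61.1
```

>>> servo_tool:
  motion:
    - [[-0.001, 0, 0], [0, 0, 0]]
    - [[-0.002, 0, -0.002], [0, 0.01, 0]]
    - [[-0.002, 0, -0.005], [0, 0.02, 0]]
    - [[-0.002, 0, -0.009], [0, 0.03, 0]]
    - [[-0.002, 0, -0.013], [0, 0.035, 0]]

```text
t: 12.25
position: [523.3, -223.3, 54.6]
orientation: [-180.0, -2.0, 2.4]
contact_force: [0.0, -0.7, -2.5]
finger_gap: 19.1
grip_force: 59.5
```

```bash
cat > look.py <<'E'
from h import *
import sys
# measure blade heel row in wrist view (droop)
P=[]
for i in range(3):
    s=ctrl.observe();P.append(np.r_[s['position'],s['orientation']%360,s['contact_force'],s['torque']]);im,c=shot('wrist')
print(s['t'],np.mean(P,0).round(2))
big=cv2.resize(im[:,:,::-1],(800,600),interpolation=cv2.INTER_CUBIC)
cv2.imwrite('pics/'+sys.argv[1],big)
for a in(345,365,440,455):
    col=big[90:220,a].astype(int).sum(1); print(a,90+np.argsort(np.abs(np.diff(col)))[-4:])
E
python3 look.py w6.png
```

```text
12.35 [ 5.2354e+02 -2.2344e+02  5.5060e+01  1.7999e+02  3.5794e+02  2.4500e+00
  2.7000e-01 -2.5000e-01 -2.3500e+00  1.0000e-02  4.6000e-01 -0.0000e+00]
345 [216  98 218  99]
365 [ 98 124  99 218]
440 [175 218  98  99]
455 [100  98 218  99]
```

>>> servo_tool:
  motion:
    - [[0, 0, -0.003], [0, 0, 0]]
    - [[0, 0, -0.006], [0, 0.005, 0]]
    - [[0, 0, -0.01], [0, 0.01, 0]]
    - [[0, 0, -0.013], [0, 0.015, 0]]
    - [[0, 0, -0.013], [0, 0.015, 0]]

```text
t: 12.9
position: [523.2, -223.5, 68.0]
orientation: [180.0, -2.9, 2.4]
contact_force: [-0.1, 0.3, -3.5]
finger_gap: 19.5
grip_force: 59.5
```

```bash
python3 look.py w7.png
```

```text
13.0 [ 5.2309e+02 -2.2345e+02  6.7710e+01  1.7999e+02  3.5711e+02  2.4500e+00
  3.0000e-02  1.6000e-01 -4.1500e+00 -4.0000e-02  5.3000e-01  1.0000e-02]
345 [107 127 106 212]
365 [107 212 106 144]
440 [212 107 196 106]
455 [212 206 107 106]
```

View pics/w7.png

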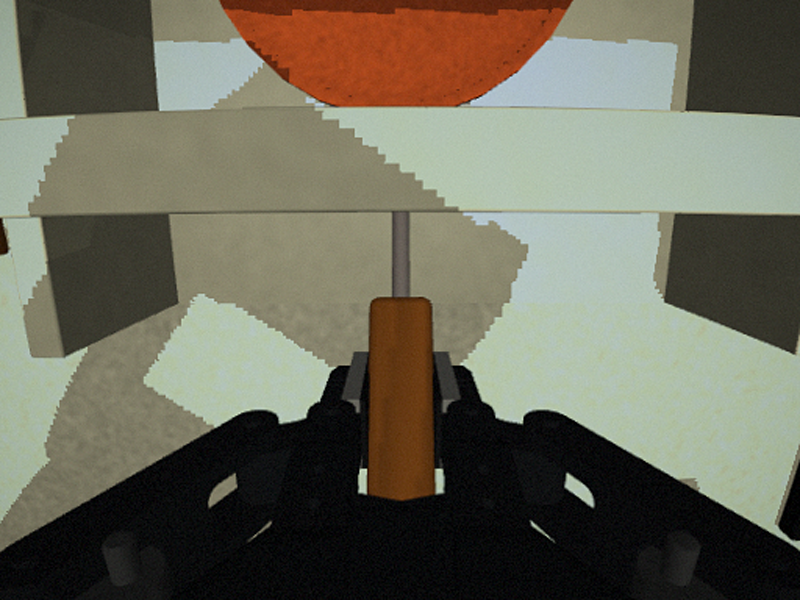

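The plate is lifted and its full weight shows (−4.15 N). It sits centred on the blade axis, with its rim spanning columns 220–572. Now I withdraw gently.

>>> servo_tool:
  motion:
    - [[-0.004, 0, -0.0002], [0, 0, 0]]
    - [[-0.012, 0, -0.0006], [0, 0, 0]]
    - [[-0.022, 0, -0.0011], [0, 0, 0]]
    - [[-0.034, 0, -0.0017], [0, 0, 0]]
    - [[-0.046, 0, -0.0023], [0, 0, 0]]

```text
t: 13.55
position: [475.8, -225.3, 67.3]
orientation: [-180.0, -2.9, 2.4]
contact_force: [0.1, 0.6, -3.5]
finger_gap: 19.1
grip_force: 59.5
```

>>> servo_tool:
  motion:
    - [[-0.013, 0, -0.0007], [0, 0, 0]]
    - [[-0.026, 0, -0.0013], [0, 0, 0]]
    - [[-0.039, 0, -0.002], [0, 0, 0]]
    - [[-0.052, 0, -0.0026], [0, 0, 0]]
    - [[-0.065, 0, -0.0033], [0, 0, 0]]

```text
t: 14.05
position: [410.9, -228.2, 67.5]
orientation: [-180.0, -2.9, 2.5]
contact_force: [0.4, 0.3, -3.2]
finger_gap: 19.3
grip_force: 59.5
```

>>> servo_tool:
  motion:
    - [[-0.013, 0, -0.0007], [0, 0, 0]]
    - [[-0.026, 0, -0.0013], [0, 0, 0]]
    - [[-0.039, 0, -0.002], [0, 0, 0]]
    - [[-0.052, 0, -0.0026], [0, 0, 0]]
    - [[-0.065, 0, -0.0033], [0, 0, 0]]

```text
t: 14.55
position: [345.9, -230.9, 67.5]
orientation: [-180.0, -2.9, 2.5]
contact_force: [0.2, 0.4, -3.6]
finger_gap: 19.0
grip_force: 59.5
```

>>> servo_tool:
  motion:
    - [[-0.013, 0, -0.0007], [0, 0, 0]]
    - [[-0.026, 0, -0.0013], [0, 0, 0]]
    - [[-0.036, 0, -0.0018], [0, 0, 0]]
    - [[-0.044, 0, -0.0022], [0, 0, 0]]
    - [[-0.048, 0, -0.0025], [0, 0, 0]]

```text
t: 15.05
position: [298.3, -233.1, 67.6]
orientation: [180.0, -2.9, 2.4]
contact_force: [-0.7, -0.5, -3.4]
finger_gap: 19.0
grip_force: 59.5
```

>>> servo_tool:
  motion:
    - [[0, 0, 0], [0, 0, 0]]
    - [[0, 0, 0], [0, 0, 0]]

```text
t: 15.25
position: [299.2, -233.1, 67.7]
orientation: [180.0, -2.9, 2.4]
contact_force: [0.3, -0.4, -2.3]
finger_gap: 19.1
grip_force: 59.5
```

```bash
python3 look.py w8.png
python3 - <<'E'
from h import *
c=ctrl.get_calibration('wrist'); s=ctrl.observe()
im=cv2.imread('pics/w8.png')
m=((im[:,:,2].astype(int)-im[:,:,0])>60).astype(np.uint8); m[280:]=0
ys,xs=np.nonzero(m); print('plate bbox',xs.min(),xs.max(),ys.max(), 'row at max', xs[ys==ys.max()].mean())
R=Rn.from_euler('xyz',s['orientation'],degrees=True).as_matrix()
for d in(0,1,2,3,4):
    Q=Rn.from_euler('y',d,degrees=True).as_matrix(); o=[]
    for P in((174-65,0,15),(174-65,0,11),(174-40,51.2,15),(174-40,-51.2,15)):
        v=Q@(np.array(P,float)-[20,0,50.5]); T=np.array([v[0],-v[1],-v[2]-19]); o.append(((proj(c,R@T+s['position'])+.5)*1.5625-.5).round(0))
    print(d,*o)
for r in(10,20,40,60,80): 
    x=np.nonzero(m[r])[0]; print(r,(x.min(),x.max()) if len(x) else None)
E
```

```text
15.35 [ 2.9921e+02 -2.3303e+02  6.7620e+01  1.8000e+02  3.5713e+02  2.4600e+00
 -4.0000e-02 -6.7000e-01 -3.3900e+00 -3.0000e-02  5.1000e-01 -0.0000e+00]
345 [110 141 109 143]
365 [ 97 141 114 143]
440 [143 216 111 112]
455 [107 106 141 143]
plate bbox 219 799 279 row at max 785.0
0 [396. 114.] [397. 116.] [242.  37.] [550.  37.]
1 [397. 117.] [397. 119.] [244.  41.] [548.  41.]
2 [397. 119.] [397. 121.] [247.  45.] [546.  45.]
3 [397. 122.] [397. 124.] [249.  48.] [544.  48.]
4 [397. 125.] [397. 127.] [251.  52.] [543.  52.]
10 (np.int64(224), np.int64(566))
20 (np.int64(231), np.int64(560))
40 (np.int64(245), np.int64(546))
60 (np.int64(264), np.int64(527))
80 (np.int64(287), np.int64(503))
```

Run:
```python
from fit import *
c=ctrl.get_calibration('scene')
R=Rn.from_euler('z',-6.3145,degrees=True).as_matrix()
img=cv2.imread('pics/scene0.png'); img=img[200:270,275:350].copy(); B=cv2.resize(img,(750,700),interpolation=cv2.INTER_CUBIC)[:600]
for y in(-55,-35,35,55):
    A=[((proj(c,R@np.array([x,y,45.])+[624.8,199.3,0])-[275,200]+.5)*10).astype(int) for x in(-60,60)]
    cv2.line(B,tuple(map(int,A[0])),tuple(map(int,A[1])),(0,0,255),1)
for y in((-55,-35),(35,55)):
  for x in(-60,60):
    A=[((proj(c,R@np.array([x,q,45.])+[624.8,199.3,0])-[275,200]+.5)*10).astype(int) for q in y]
    cv2.line(B,tuple(map(int,A[0])),tuple(map(int,A[1])),(0,0,255),1)
cv2.imwrite('pics/st.png',B)
```

```text
(no output)
```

View pics/st.png

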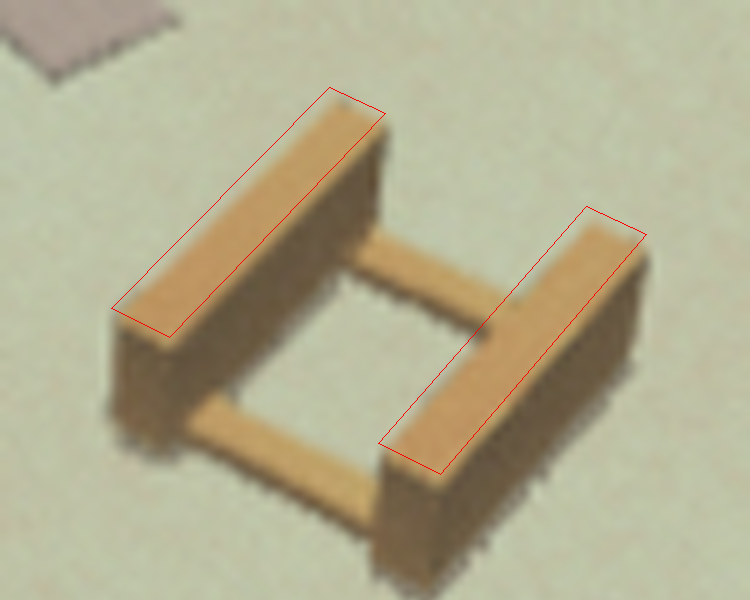

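The model outline sits about 1 px up and to the left of the actual rails, so I'll fit both views jointly.

Run:
```python
from fit import *
c=ctrl.get_calibration('scene'); ct=ctrl.get_calibration('top')
act=np.array([(342,98),(388,124),(171,347),(118,318),(597,219),(648,247),(440,484),(384,453)])
uv=act/10-.5+[275,200]
st=[(x,y,45.) for x in(60,-60) for y in(55,35,-35,-55)]
R=Rn.from_euler('z',-6.3145,degrees=True).as_matrix()
pr=[proj(c,R@np.array(q)+[624.8,199.3,0]) for q in st]
idx=[int(np.argmin([np.hypot(*(u-p)) for p in pr])) for u in uv]; print(idx)
P=[st[i] for i in idx]
print('scene',fit(c,P,uv,[625,199,-6]))
# also hidden check: lifter tip & shelf roof in scene (from crop b: 0.3 scale)
R=Rn.from_euler('z',2.43,degrees=True).as_matrix()
for q in((-49,130,99),(75,130,99),(75,-130,99),(-75,130,99)): print('shelf',q,((proj(c,R@np.array(q,float)+[656,-229.75,0])+.5-120)/.3).round(0))
# lifter in b
R=Rn.from_euler('z',66.3,degrees=True).as_matrix()
for q in((210,26,3),(210,-26,3),(100,26,3),(100,-26,3)): print('lifter',q,((proj(c,R@np.array(q,float)+[444.6,-130.,0])+.5-120)/.3).round(0))
```

```text
[7, 6, 2, 3, 5, 4, 0, 1]
scene (array([628.10923258, 202.49229226,  -6.93832372]), array([0.49927716, 0.46940456, 0.16698204, 0.28086285, 0.30741032,
       0.52681096, 0.25265048, 0.30583349]))
shelf (-49, 130, 99) [370. 190.]
shelf (75, 130, 99) [298. 264.]
shelf (75, -130, 99) [ 74. 183.]
shelf (-75, 130, 99) [384. 175.]
lifter (210, 26, 3) [575. 270.]
lifter (210, -26, 3) [534. 290.]
lifter (100, 26, 3) [508. 214.]
lifter (100, -26, 3) [467. 233.]
```

>>> servo_tool:
  motion:
    - [[0.0003, 0, -0.006], [0, 0, 0]]
    - [[0.0009, 0, -0.018], [0, 0, 0]]
    - [[0.0018, 0, -0.036], [0, 0, 0]]
    - [[0.0028, 0, -0.056], [0, 0, 0]]
    - [[0.0036, 0, -0.072], [0, 0, 0]]

```text
t: 15.9
position: [299.2, -233.2, 141.8]
orientation: [179.9, -2.9, 2.5]
contact_force: [-0.1, 0.2, -4.2]
finger_gap: 18.7
grip_force: 59.5
```

>>> servo_tool:
  motion:
    - [[0.0006, 0, -0.012], [0, 0, 0]]
    - [[0.0009, 0, -0.018], [0, 0, 0]]
    - [[0.001, 0, -0.02], [0, 0, 0]]
    - [[0.001, 0, -0.02], [0, 0, 0]]

```text
t: 16.3
position: [298.9, -232.9, 159.5]
orientation: [-180.0, -2.9, 2.5]
contact_force: [0.5, -0.3, -3.3]
finger_gap: 19.5
grip_force: 59.5
```

>>> servo_tool:
  motion:
    - [[0.0016, -0.0037, 0.0001], [0, 0, 0]]
    - [[0.0048, -0.011, 0.0002], [0, 0, 0]]
    - [[0.0096, -0.022, 0.0005], [0, 0, 0]]
    - [[0.016, -0.0367, 0.0008], [0, 0, 0]]
    - [[0.024, -0.055, 0.0012], [0, 0, 0]]

```text
t: 16.8
position: [320.7, -176.0, 159.3]
orientation: [-180.0, -2.8, 2.4]
contact_force: [0.2, -0.6, -4.2]
finger_gap: 18.9
grip_force: 59.5
```

>>> servo_tool:
  motion:
    - [[0.0088, -0.0202, 0.0004], [0, 0, 0]]
    - [[0.0175, -0.0404, 0.0009], [0, 0, 0]]
    - [[0.0263, -0.0605, 0.0013], [0, 0, 0]]
    - [[0.0351, -0.0807, 0.0018], [0, 0, 0]]
    - [[0.0439, -0.1009, 0.0022], [0, 0, 0]]

```text
t: 17.3
position: [360.2, -72.7, 159.4]
orientation: [-180.0, -2.8, 2.5]
contact_force: [-0.2, -0.7, -3.5]
finger_gap: 19.1
grip_force: 59.5
```

>>> servo_tool:
  motion:
    - [[0.0088, -0.0202, 0.0004], [0, 0, 0]]
    - [[0.0175, -0.0404, 0.0009], [0, 0, 0]]
    - [[0.0263, -0.0605, 0.0013], [0, 0, 0]]
    - [[0.0351, -0.0807, 0.0018], [0, 0, 0]]
    - [[0.0439, -0.1009, 0.0022], [0, 0, 0]]

```text
t: 17.8
position: [399.6, 30.0, 159.3]
orientation: [-180.0, -2.8, 2.5]
contact_force: [0.3, -0.5, -3.2]
finger_gap: 19.3
grip_force: 59.5
```

>>> servo_tool:
  motion:
    - [[0.0088, -0.0202, 0.0004], [0, 0, 0]]
    - [[0.0175, -0.0404, 0.0009], [0, 0, 0]]
    - [[0.0263, -0.0605, 0.0013], [0, 0, 0]]
    - [[0.0351, -0.0807, 0.0018], [0, 0, 0]]
    - [[0.0439, -0.1009, 0.0022], [0, 0, 0]]

```text
t: 18.3
position: [439.0, 132.7, 159.3]
orientation: [-180.0, -2.8, 2.5]
contact_force: [-0.1, -0.6, -3.5]
finger_gap: 19.0
grip_force: 59.5
```

>>> servo_tool:
  motion:
    - [[0.0088, -0.0202, 0.0004], [0, 0, 0]]
    - [[0.0167, -0.0385, 0.0008], [0, 0, 0]]
    - [[0.0239, -0.055, 0.0012], [0, 0, 0]]
    - [[0.0295, -0.0679, 0.0015], [0, 0, 0]]
    - [[0.0335, -0.0771, 0.0017], [0, 0, 0]]

```text
t: 18.8
position: [469.4, 210.7, 159.3]
orientation: [-180.0, -2.8, 2.5]
contact_force: [0.2, -0.5, -3.5]
finger_gap: 19.4
grip_force: 59.5
```

>>> servo_tool:
  motion:
    - [[0.002, -0.0046, 0], [0, 0, 0.03]]
    - [[0.0032, -0.0073, 0], [0, 0, 0.07]]
    - [[0.0032, -0.0073, 0], [0, 0, 0.11]]
    - [[0.0032, -0.0073, 0], [0, 0, 0.145]]
    - [[0.0032, -0.0073, 0], [0, 0, 0.156]]

```text
t: 19.3
position: [472.3, 217.0, 159.7]
orientation: [-179.5, -2.8, -6.6]
contact_force: [-1.0, 0.7, -3.2]
finger_gap: 18.7
grip_force: 59.5
```

```bash
cat > plate.py <<'E'
from h import *
from scipy.optimize import least_squares
P=[]
for i in range(5):
    s=ctrl.observe();P.append(np.r_[s['position'],s['orientation']%360,s['contact_force']]);im,c=shot('wrist')
print(s['t'],np.mean(P,0).round(2)); s['position']=np.mean(P,0)[:3]
d=im.astype(int); m=((d[:,:,0]-d[:,:,2])>38); m[160:]=0; m=m.astype(np.uint8)
n,l,st,_=cv2.connectedComponentsWithStats(m); k=1+np.argmax(st[1:,4]); print('blob',st[k])
cn=max(cv2.findContours((l==k).astype(np.uint8),cv2.RETR_EXTERNAL,cv2.CHAIN_APPROX_NONE)[0],key=len)[:,0]
cn=cn[(cn[:,1]>2)&(cn[:,0]>2)&(cn[:,0]<509)&(cn[:,1]<72)]
import sys
zp=float(sys.argv[1]) if len(sys.argv)>1 else s['position'][2]-31.3+13+154*np.sin(np.radians(2.9))*0
W=np.array([at(c,q,zp)[:2] for q in cn])
r=least_squares(lambda p:np.hypot(*(W-p).T)-65,W.mean(0)+[40,0],loss='soft_l1')
print('plate centre',r.x.round(1),'resid',np.abs(r.fun).mean().round(2),len(W))
yaw=np.radians(s['orientation'][2]);e=np.array([np.cos(yaw),np.sin(yaw)]);dd=r.x-s['position'][:2]
print('along',(dd@e).round(1),'left',(-e[1]*dd[0]+e[0]*dd[1]).round(1), 'd stand',(r.x-[625.5,200]).round(1))
E
python3 plate.py
```

```text
19.5 [ 4.7239e+02  2.1696e+02  1.5979e+02  1.8045e+02  3.5718e+02  3.5350e+02
 -5.2000e-01 -2.3000e-01 -3.7100e+00]
blob [  140     0   227    95 13069]
plate centre [626.5 200.1] resid 0.92 209
along 155.1 left 0.6 d stand [1.  0.1]
```

>>> servo_tool:
  motion:
    - [[0, 0, 0], [0, -0.01, 0]]
    - [[0, 0, 0], [0, -0.022, 0]]
    - [[0, 0, 0], [0, -0.034, 0]]
    - [[0, 0, 0], [0, -0.044, 0]]
    - [[0, 0, 0], [0, -0.049, 0]]

```text
t: 20.05
position: [472.6, 216.9, 159.8]
orientation: [-179.6, 0.0, -6.5]
contact_force: [-0.5, 0.3, -2.3]
finger_gap: 19.2
grip_force: 59.5
```

>>> servo_tool:
  motion:
    - [[0, 0, 0.005], [0, 0, 0]]
    - [[0, 0, 0.015], [0, 0, 0]]
    - [[0, 0, 0.03], [0, 0, 0]]
    - [[0, 0, 0.042], [0, 0, 0]]
    - [[0, 0, 0.05], [0, 0, 0]]

```text
t: 20.55
position: [472.0, 217.2, 108.3]
orientation: [-179.6, 0.1, -6.5]
contact_force: [-0.1, -0.6, -3.9]
finger_gap: 18.8
grip_force: 59.5
```

>>> servo_tool:
  motion:
    - [[0, 0, 0.006], [0, 0, 0]]
    - [[0, 0, 0.014], [0, 0, 0]]
    - [[0, 0, 0.022], [0, 0, 0]]
    - [[0, 0, 0.025], [0, 0, 0]]
    - [[0, 0, 0.025], [0, 0, 0]]

```text
t: 21.05
position: [472.4, 217.5, 84.5]
orientation: [-179.6, 0.0, -6.5]
contact_force: [0.4, 1.1, -4.2]
finger_gap: 19.3
grip_force: 59.5
```

```bash
python3 plate.py 65; python3 look.py w9.png
```

```text
21.25 [ 4.7268e+02  2.1757e+02  8.4970e+01  1.8045e+02  2.8797e+02  3.5353e+02
  5.4000e-01  2.0000e-01 -3.5600e+00]
blob [  140     0   227    78 13734]
plate centre [622.9 201.4] resid 3.4 325
along 151.1 left 0.9 d stand [-2.6  1.4]
21.4 [ 4.7274e+02  2.1759e+02  8.5170e+01  1.8046e+02  3.5995e+02  3.5353e+02
  6.1000e-01 -1.3000e-01 -3.5400e+00  5.0000e-02  4.2000e-01  0.0000e+00]
345 [108 141 109 143]
365 [113 141 114 143]
440 [141 111 112 143]
455 [107 106 141 143]
```

>>> servo_tool:
  motion:
    - [[0, 0, 0.003], [0, 0, 0]]
    - [[0, 0, 0.007], [0, 0, 0]]
    - [[0, 0, 0.01], [0, 0, 0]]
    - [[0, 0, 0.013], [0, 0, 0]]
    - [[0, 0, 0.015], [0, 0, 0]]

```text
t: 21.95
position: [472.7, 217.6, 69.6]
orientation: [-179.6, -0.0, -6.5]
contact_force: [-0.5, -0.7, -1.1]
finger_gap: 19.0
grip_force: 59.6
```

>>> servo_tool:
  motion:
    - [[0, 0, 0.003], [0, 0, 0]]
    - [[0, 0, 0.007], [0, 0, 0]]
    - [[0, 0, 0.011], [0, 0, 0]]
    - [[0, 0, 0.014], [0, 0, 0]]
    - [[0, 0, 0.014], [0, 0, 0]]

```text
t: 22.45
position: [472.4, 217.7, 55.4]
orientation: [-179.6, 0.0, -6.5]
contact_force: [0.9, 0.7, -0.8]
finger_gap: 19.5
grip_force: 59.6
```

```bash
python3 look.py w10.png
```

```text
22.55 [ 4.7253e+02  2.1774e+02  5.5630e+01  1.8044e+02  2.4000e+02  3.5353e+02
  5.7000e-01  3.6000e-01 -1.6500e+00  1.0000e-02  1.8000e-01 -0.0000e+00]
345 [141 104 103 143]
365 [108 106 107 143]
440 [103 143 105 104]
455 [ 99 142 101 100]
```

The plate's weight is off the blade (−1.65 N). Now I draw out and set the lifter down.

>>> servo_tool:
  motion:
    - [[-0.006, 0, 0], [0, 0, 0]]
    - [[-0.018, 0, 0], [0, 0, 0]]
    - [[-0.036, 0, 0], [0, 0, 0]]
    - [[-0.058, 0, 0], [0, 0, 0]]
    - [[-0.08, 0, 0], [0, 0, 0]]

```text
t: 23.1
position: [391.4, 226.8, 55.7]
orientation: [-179.5, -0.0, -6.5]
contact_force: [-0.8, 0.1, -1.7]
finger_gap: 18.8
grip_force: 59.7
```

>>> servo_tool:
  motion:
    - [[-0.024, 0, 0], [0, 0, 0]]
    - [[-0.05, 0, 0], [0, 0, 0]]
    - [[-0.076, 0, 0], [0, 0, 0]]
    - [[-0.096, 0, 0], [0, 0, 0]]
    - [[-0.105, 0, 0], [0, 0, 0]]

```text
t: 23.6
position: [286.7, 238.6, 55.8]
orientation: [-179.5, -0.0, -6.4]
contact_force: [0.5, 0.7, -2.3]
finger_gap: 19.0
grip_force: 59.6
```

>>> servo_tool:
  motion:
    - [[0, 0, 0.006], [0, 0, 0]]
    - [[0, 0, 0.012], [0, 0, 0]]
    - [[0, 0, 0.017], [0, 0, 0]]
    - [[0, 0, 0.02], [0, 0, 0]]
    - [[0, 0, 0.02], [0, 0, 0]]

```text
t: 24.1
position: [288.9, 238.5, 35.1]
orientation: [-179.6, 0.0, -6.5]
contact_force: [0.3, 0.3, -2.3]
finger_gap: 19.1
grip_force: 59.7
```

>>> servo_tool:
  motion:
    - [[0, 0, 0.001], [0, 0, 0]]
    - [[0, 0, 0.002], [0, 0, 0]]
    - [[0, 0, 0.003], [0, 0, 0]]
    - [[0, 0, 0.003], [0, 0, 0]]

```text
t: 24.5
position: [288.8, 238.8, 32.7]
orientation: [-179.6, -0.0, -6.5]
contact_force: [0.2, -0.4, -1.8]
finger_gap: 19.0
grip_force: 59.7
```

```bash
python3 look.py w11.png
python3 - <<'E'
from h import *
im,c=shot('top'); d=im.astype(int); m=((d[:,:,0]-d[:,:,1])>50).astype(np.uint8); m[:,:150]=0
n,l,st,ce=cv2.connectedComponentsWithStats(m)
for k in range(1,n):
    if st[k,4]>300: print(st[k],at(c,ce[k],56).round(1))
E
```

```text
24.6 [ 2.8883e+02  2.3881e+02  3.2800e+01  1.8045e+02  3.5998e+02  3.5353e+02
  3.0000e-02 -1.3000e-01 -1.9900e+00  3.0000e-02  1.5000e-01 -2.0000e-02]
345 [140 142 141 143]
365 [110 142 141 143]
440 [203 202 197 198]
455 [143 142 217 216]
[172 176  34  33 904] [626.9 203.   56. ]
```

>>> servo_tool:
  motion:
    - [[0, 0, 0.0005], [0, 0, 0]]
    - [[0, 0, 0.001], [0, 0, 0]]
    - [[0, 0, 0.0015], [0, 0, 0]]
    - [[0, 0, 0.0015], [0, 0, 0]]

```text
t: 25.1
position: [288.8, 238.9, 31.4]
orientation: [-179.5, -0.0, -6.5]
contact_force: [-3.7, 0.4, 4.6]
finger_gap: 19.2
grip_force: 60.6
```

>>> servo_tool:
  motion:
    - [[0, 0, 0.0003], [0, 0, 0]]
    - [[0, 0, 0.0006], [0, 0, 0]]
    - [[0, 0, 0.0006], [0, 0, 0]]

```text
t: 25.4
position: [288.8, 239.0, 31.0]
orientation: [-179.5, -0.0, -6.5]
contact_force: [-6.7, 0.1, 9.0]
finger_gap: 18.9
grip_force: 61.1
```

>>> servo_tool:
  motion:
    - [[0, 0, 0], [0, 0, 0]]
    - [[0, 0, 0], [0, 0, 0]]
    - [[0, 0, 0], [0, 0, 0]]
    - [[0, 0, 0], [0, 0, 0]]
    - [[0, 0, 0], [0, 0, 0]]
  grip: 0.085

```text
t: 25.9
position: [288.9, 238.8, 30.7]
orientation: [-179.6, -0.0, -6.5]
contact_force: [-0.8, 0.9, 0.4]
finger_gap: 84.9
grip_force: 0.0
```

>>> servo_tool:
  motion:
    - [[0, 0, -0.01], [0, 0, 0]]
    - [[0, 0, -0.035], [0, 0, 0]]
    - [[0, 0, -0.07], [0, 0, 0]]
    - [[0, 0, -0.11], [0, 0, 0]]
    - [[0, 0, -0.14], [0, 0, 0]]

```text
t: 26.4
position: [288.7, 237.8, 173.8]
orientation: [-179.5, -0.1, -6.5]
contact_force: [-0.2, 0.8, -0.4]
finger_gap: 85.0
grip_force: 0.0
```

```bash
python3 look.py w12.png
python3 - <<'E'
from fit import *
im,c=shot('wrist'); s=ctrl.observe(); print(s['position'],s['finger_gap'])
# predicted blade corners if flat on table, compare edges by brightness contrast
a=np.radians(-6.5);R=np.array([[np.cos(a),-np.sin(a)],[np.sin(a),np.cos(a)]])
o=np.array([288.8,238.7])-R@[20,0]
for q in((100,26),(100,-26),(205,26),(205,-26)):
    w=R@q+o; print(q,proj(c,[w[0],w[1],3]).round(1))
g=cv2.cvtColor(im,cv2.COLOR_RGB2GRAY).astype(int)
for r in(20,50,70): 
    d=np.abs(np.diff(cv2.GaussianBlur(im,(3,3),0)[r].astype(int).sum(1))); print(r,[(i,d[i]) for i in np.argsort(d)[-6:]])
E
```

```text
26.5 [ 2.8958e+02  2.3822e+02  1.7556e+02  1.8062e+02  3.5973e+02  3.5353e+02
  1.8000e-01  3.2000e-01  1.8300e+00 -0.0000e+00 -3.0000e-02 -1.0000e-02]
345 [92 95 93 94]
365 [107 106 101 100]
440 [218 216 128 129]
455 [210 158 156 157]
[288.7724478  237.79009112 171.37253888] 84.7904895028404
(100, 26) [231.6 103.7]
(100, -26) [280.  103.7]
(205, 26) [229.8  -4. ]
(205, -26) [281.8  -4.2]
20 [(np.int64(251), np.int64(7)), (np.int64(144), np.int64(8)), (np.int64(247), np.int64(8)), (np.int64(130), np.int64(8)), (np.int64(129), np.int64(9)), (np.int64(231), np.int64(10))]
50 [(np.int64(251), np.int64(30)), (np.int64(224), np.int64(32)), (np.int64(226), np.int64(41)), (np.int64(249), np.int64(52)), (np.int64(225), np.int64(72)), (np.int64(250), np.int64(78))]
70 [(np.int64(206), np.int64(43)), (np.int64(234), np.int64(45)), (np.int64(238), np.int64(50)), (np.int64(205), np.int64(51)), (np.int64(235), np.int64(87)), (np.int64(237), np.int64(102))]
```

Run:
```python
from h import *
for n in('top','scene','wrist'):
    im,c=shot(n,n+'_e.png')
    for o,z in(('lifter_grip',62),('lifter_tip',3),('plate',55)):
        for r in ctrl.recognise(o,n)[:2]: print(n,o,r,at(c,r['point'],z).round(0))
a=np.radians(-6.5);R=np.array([[np.cos(a),-np.sin(a)],[np.sin(a),np.cos(a)]]);o=np.array([288.8,238.7])-R@[20,0]
print('expected grip',o,'tip',R@[210,0]+o)
# scene: blade colour mask (pinkish steel) around expected
c=ctrl.get_calibration('scene'); im=cv2.imread('pics/scene_e.png')
for q in((210,26),(210,-26),(100,26),(100,-26),(155,0)):
    w=R@q+o; u=proj(c,[w[0],w[1],3]); print(q,u.round(1),im[int(round(u[1])),int(round(u[0]))])
s=ctrl.observe();print(s['contact_force'],s['t'])
```

```text
top lifter_grip {'point': [184.7, 254.7], 'conf': 0.77} [411. 229.  62.]
top lifter_tip {'point': [187.7, 254.0], 'conf': 0.75} [419. 227.   3.]
top plate {'point': [188.5, 188.9], 'conf': 0.95} [638. 202.  55.]
top plate {'point': [392.8, 172.5], 'conf': 0.38} [ 629. -514.   55.]
scene lifter_grip {'point': [349.3, 199.6], 'conf': 0.76} [475. 254.  62.]
scene lifter_tip {'point': [350.8, 196.5], 'conf': 0.58} [388. 234.   3.]
scene plate {'point': [313.3, 226.3], 'conf': 0.7} [633. 204.  55.]
scene plate {'point': [249.3, 224.1], 'conf': 0.22} [718.  39.  55.]
wrist lifter_grip {'point': [257.5, 79.3], 'conf': 0.86} [384. 225.  62.]
wrist lifter_tip {'point': [254.4, 79.4], 'conf': 0.77} [391. 227.   3.]
expected grip [268.92856289 240.96406428] tip [477.57865258 217.19138938]
(210, 26) [343.1 213.6] [134 146 155]
(210, -26) [328.9 207.1] [163 190 188]
(100, 26) [358.6 195.8] [116 134 141]
(100, -26) [344.8 190. ] [117 134 140]
(155, 0) [344.  201.4] [117 129 137]
[-0.52551781 -0.09476216  0.59153665] 27.2
```

>>> servo_tool:
  motion:
    - [[0, 0, -0.03], [0, 0, 0]]
    - [[0, 0, -0.07], [0, 0, 0]]
    - [[0, 0, -0.11], [0, 0, 0]]
    - [[0, 0, -0.14], [0, 0, 0]]
    - [[0, 0, -0.15], [0, 0, 0]]

```text
t: 27.7
position: [289.0, 236.8, 323.6]
orientation: [-179.4, -0.2, -6.5]
contact_force: [0.2, 0.6, -0.6]
finger_gap: 84.7
grip_force: 0.0
```

>>> servo_tool:
  motion:
    - [[0, 0, 0], [0, 0, 0]]
    - [[0, 0, 0], [0, 0, 0]]
    - [[0, 0, 0], [0, 0, 0]]

```text
t: 28.0
position: [288.2, 236.4, 319.3]
orientation: [-179.6, 0.1, -6.5]
contact_force: [-0.1, -0.4, -0.1]
finger_gap: 84.7
grip_force: 0.0
```

Run:
```python
from h import *
im,c=shot('wrist','w13.png'); s=ctrl.observe(); print(s['position'],s['orientation'],s['contact_force'])
a=np.radians(-6.5);R=np.array([[np.cos(a),-np.sin(a)],[np.sin(a),np.cos(a)]]);o=np.array([288.8,238.7])-R@[20,0]
def P(x,y,z): w=R@[x,y]+o; return proj(c,[w[0],w[1],z]).round(1)
for q in((210,26,3),(210,-26,3),(100,26,3),(100,-26,3),(-56,10,100),(-56,-10,100),(56,10,40),(56,-10,40)): print(q,P(*q))
# wood mask (orange-brown)
h=cv2.cvtColor(im,cv2.COLOR_RGB2HSV); m=((h[:,:,0]<20)&(h[:,:,1]>150)).astype(np.uint8); m[300:]=0
n,l,st,ce=cv2.connectedComponentsWithStats(m)
for k in range(1,n):
    if st[k,4]>80: print('wood/plate',st[k],ce[k].round(1),h[l==k].mean(0).round())
lab=cv2.cvtColor(im,cv2.COLOR_RGB2LAB).astype(int)
x0=P(155,0,3).astype(int); print('LAB blade',lab[x0[1],x0[0]],'table',lab[x0[1],x0[0]-70])
u=np.array([P(155,y,3) for y in range(-45,46,3)]).round().astype(int); print('across',[int(lab[b,a,1]) for a,b in u])
u=np.array([P(x,12,3) for x in range(80,235,5)]).round().astype(int); print('along',[int(lab[b,a,1]) for a,b in u if b>=0])
for nm in('scene','top'):
    im2,c2=shot(nm); 
    for p in ctrl.recognise('plate',nm)[:1]: print(p)
```

```text
[288.22395959 236.43157217 319.52638528] [-1.79607300e+02  6.55707327e-02 -6.47645380e+00] [ 0.83794157  0.36047422 -0.66927366]
(210, 26, 3) [237.5  30.1]
(210, -26, 3) [272.3  30.1]
(100, 26, 3) [238.5 105.7]
(100, -26, 3) [271.4 105.7]
(-56, 10, 100) [247.1 221. ]
(-56, -10, 100) [261.5 221. ]
(56, 10, 40) [248.  135.6]
(56, -10, 40) [261.4 135.7]
wood/plate [   0    0   78   36 1227] [38.7 16.5] [ 19. 254.  76.]
wood/plate [ 249  139   14   81 1047] [255.4 180.2] [ 14. 213. 114.]
wood/plate [  0 237  25  63 728] [  8.1 278.5] [ 15. 191.  39.]
LAB blade [ 97 127 132] table [164 119 133]
across [120, 120, 118, 120, 118, 119, 123, 127, 126, 123, 125, 125, 124, 126, 128, 128, 130, 127, 127, 129, 128, 129, 127, 128, 126, 125, 121, 121, 127, 125, 126]
along [128, 126, 127, 124, 127, 129, 129, 130, 129, 128, 128, 128, 130, 127, 127, 129, 128, 128, 124, 125, 126, 124, 124, 126, 125, 125, 126, 117, 120, 121, 119]
{'point': [312.8, 224.7], 'conf': 0.77}
{'point': [187.5, 190.8], 'conf': 0.64}
```

Run:
```python
from h import *
im,c=shot('top'); d=im.astype(int); m=((d[:,:,0]-d[:,:,1])>50).astype(np.uint8); m[:,:150]=0
n,l,st,ce=cv2.connectedComponentsWithStats(m)
for k in range(1,n):
    if st[k,4]>300: print(st[k],at(c,ce[k],56).round(1))
print(ctrl.finish_job())
```

```text
[172 176  34  33 914] [626.8 202.6  56. ]
the job is handed in; nothing more can be done
None
```

The job is handed in at about 28 s, though the interface returned no verdict: the plate rests across both stand rails about 3 mm off centre, and the lifter lies blade-flat on the table about 100 mm short of the stand. These final positions come from the top and wrist camera measurements.

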